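Stand the fallen tin on the pull-out shelf and shut it

TASK

One candle tin has fallen over on the packing table. Stand it upright, lid up, in the empty front row of the small rack's pulled-out shelf and let go of it; then push the shelf fully home so that all three tins on it end up standing inside the rack. Leave the other things on the table where they are.

Things in the scene. Friction and masses are not known exactly. Their poses are not given: they have to be found in the camera images.
- tin_center (a point): Centre (half-way up) of the fallen tin: a closed cylinder 62 mm across, 80 mm tall, about 0.2 kg (varies), white, with a dark steel lid band round its top 16 mm and a plain white bottom. It lies on its side on the table, right of the rack as the robot sees it, lid end pointing to the right (-y) or up to 45 degrees towards the robot. z runs along the tin from bottom to lid. It can roll if nudged.
- shelf (a joint): How far the pull-out shelf is out, in m: 0 = fully home (a hard stop), 0.165 = the other stop; starts 0.13 to 0.155 out. It slides with about 2 N of friction, little damping and no spring, stays where it is left and never tips.
- shelf_place (a point): On the shelf's floor (21 mm above the table), middle of its empty front row, 65 mm behind the outer face of the blue front. Moves with the shelf. x points into the rack (the way the shelf shuts), y left along its front, z up. Clear from 59 mm before to 65 mm behind this point and 130 mm to either side. Blue front lip: 21 mm above the floor; side rims 15 mm. Shelf 284 mm wide, 240 mm deep.
- shelf_handle (a point): Middle of the shelf's handle: a level black bar, 10 mm thick, 110 mm long along the shelf's front, 34 mm above the table, 45 mm out from the blue front; its axes are those of shelf_place. Moves with the shelf.
- rack: Chrome wire rack standing fixed on the table, 255 mm deep, 320 mm wide, wire roof 120 to 126 mm above the table, posts to 138 mm, open at the front. Origin: centre of its underside; x points from its open front to its back. With the shelf home the blue front is flush with the rack's front, 127.5 mm from the origin.
- back_a_center (a point): Centre of a tin like the fallen one, standing in the back row of the shelf, on the left.
- back_b_center (a point): Centre of a like tin, standing in the back row of the shelf, on the right.
- spare_center (a point): Centre of a like tin, standing on the table beyond the fallen one; a bystander.
- labels_center (a point): Centre of a white roll of labels, 90 mm across, 50 mm tall, on the table; a bystander.
- scanner_center (a point): Centre of a grey and black hand scanner, 160 mm long, 36 mm high, lying on the table; a bystander.
There are look-alikes about, which are no part of the job. What is shaped like the part that bears back_a_center but blue, orange or pink is not meant.

How it is judged (in metres and radians):
On the way:
1. the tin stands upright, lid up, in the front row of the shelf, let go, with the shelf still out (at least 80 mm) (angle between tin_center's own z axis and vertical below 0.12 rad and x of tin_center in the frame of shelf_place between -0.035 and 0.07 m and y of tin_center in the frame of shelf_place between -0.115 and 0.115 m and z of tin_center in the frame of shelf_place between 0.032 and 0.048 m and contact force between the fingers and tin below 0.1 N and value of joint shelf above 0.08 m), for 0.2 s.
At the end, for the whole second after the job is handed in: The shelf is within 8 mm of fully home; the formerly fallen tin stands at rest, lid up (within 7 degrees of upright), on the shelf's floor in the front row, and the two back tins stand upright (within 7 degrees) on the shelf (value of joint shelf below 0.008 m and angle between each of tin_center, back_a_center, back_b_center's own z axis and vertical below 0.12 rad and x of tin_center in the frame of shelf_place between -0.035 and 0.07 m and y of tin_center in the frame of shelf_place between -0.115 and 0.115 m and z of tin_center in the frame of shelf_place between 0.032 and 0.048 m and z of back_a_center in the frame of shelf_place between 0.032 and 0.048 m and z of back_b_center in the frame of shelf_place between 0.032 and 0.048 m and linear speed of tin below 0.02 m/s); the robot touches nothing.
It fails at once if a bystander on the table (spare tin, label roll or scanner) is shifted by more than 30 mm or knocked over (distance of any of spare_center, labels_center, scanner_center from where it was at the start of the episode above 0.03 m).
It also fails if it takes over 64 s, if anything falls off the work surface, if the arm or the gripper's body presses on something with over 40 N, if the wrist force passes 120 N, or if a joint passes its speed limit or range.

ROBOT

A 6-joint arm with a two-finger parallel gripper is mounted at the origin on the work surface. World frame = base frame: x ahead of the robot, y to its left, z up, the work surface at z = 0. Lengths are in m, angles in degrees, forces in N, time in s.
With the tool pointing down it reaches from about 0.3 to 0.75 m from the base axis. Payload 8.5 kg.
Tool frame: the origin (TCP) lies on the centre line of the jaws, within the pads' length; the fingertips stand 19 mm ahead of it and the grasp point (between the pads) is the TCP; z points along the fingers, x is the direction in which the jaws open and shut, and the axes are right-handed (so a half turn about z gives the same grasp; the last joint's range is limited). The gripper opens to 85 mm and grips with 20 to 120 N. Pads are 22 mm wide; open, the fingers measure 114 mm over their backs; the gripper's body (76 mm by 85 mm) begins 54 mm behind the grasp point. The pads swing forward as they close: fully open they stand 13 mm farther back than shut.
Start: joints at [64.67, 21.807, 74.336, -0, 83.858, -12.336], TCP at [0.124, 0.536, 0.25] pointing down, gripper open.
Joint ranges: [-178.18, 178.18], [-50.72, 133.34], [12.68, 142.11], [-81.47, 261.47], [9.98, 163.14], [-165.26, 165.26]. Speed limits (degrees/s): [136.94, 136.94, 180, 180, 180, 180].

INTERFACE

Orientations are given as a 3x3 rotation matrix whose columns are the frame's x, y, z axes.
In Python, from rig import env, cams, order gives the robot as it stands.
- The arm moves only by the tool step_arm, never from a script. Its argument "steps" is a list of rows, each an object with "xyz": the shift along the tool's x, y, z normalised to -1 to 1, where 1 is 0.04 m, a list of three; "turn": the turn, a rotation vector about the tool's x, y, z normalised to -1 to 1, where 1 is 0.08 rad, a list of three; "gripper": the gripper command: -1 is shut, 1 is fully open, values between are in proportion. A call has 1 to 20 rows; each row shifts and turns the commanded pose from where the row before left it, along the tool's axes as they then stand; what a row does not reach is not made up. A row lasts 1/12 s, in which the tool goes at most 41.7 mm and 7.16 degrees, less where a joint would pass 70% of its speed; a pose out of reach is approached as far as the arm can. A call with a number of a shift or a turn outside -1 to 1 is refused whole. A call with a gripper value outside its range is refused whole. The fingers move at their own pace and stop on an object; "squeeze" is the grip in N (left out, the last holds). Time passes only in rows, so rows that do not move let the fingers close. It gives the time, the measured TCP pose, the force and the opening at its end, in the units of the state.
- env.observe(): the state, without advancing time (a new reading comes with each control period).
- cams.get_image(name): name is "scene" or "top" or "wrist"; returns (picture, depth): 384x512x3 uint8, red, green, blue; 384x512 float32, m along the optical axis (not along the pixel's ray), 0 where there is no reading.
- cams.camera_info(name): a dict with "fx", "fy", "cx", "cy" (pixels), "k1" (the pictures are not rectified: a ray, as slopes to the right and down, at radius r is drawn at 1 + k1 r^2 times it, then the intrinsics apply), "extrinsics" (4x4, takes a point from camera to world coordinates). Camera axes: x right, y down, z forward; pixel columns grow to the right and rows downward; lengths in m; the calibration is good to about 2 mm. A picture is of the moment at which its call begins: read the wrist's pose just before it. camera_info takes no time and is no camera call; for the wrist camera it gives the pose at the moment of the call.
- order.close_job(): hands the job in, once; it reports no verdict.
The state is a dict: "time_s": time; "q": joint angles; "qvel": joint speeds; "joint_efforts": joint torques, N m; "position": TCP position; "tool_rot": TCP orientation; "ft_force": force on the tool from outside, world axes, zero at the start; "wrist_torque": the same for the moment, N m; "grip_width": finger opening in m.
Only numpy, scipy, OpenCV 4.12 (cv2) and the standard library are available. Lean on these libraries where they do the work, as an engineer would, in place of code of your own. Each camera call takes 0.05 s, during which the arm holds its last target. There are 200 camera calls.

## Working session

There is one attempt and no reset: what is moved stays moved. The work goes in short steps, Python scripts to look and compute and a tool call to move; the robot and the scene stay as the last step left them, time stands still between calls to the robot, and variables do not carry over. Pictures are saved under pics/ and viewed, about 8 in all and at most 12, crops included, and the job is handed in when it is done.

Besides the shell and the picture viewer there is one more tool, called after "Call:" by a JSON object that holds its "fn" and its "kwargs". step_arm: Moves the arm, as the interface text tells. Scaled input: -1 to 1 covers 0.04 m each way for a shift and 0.08 rad each way for a turn. Its arguments: {"type":"object","properties":{"steps":{"type":"array"},"squeeze":{"type":"number"}},"required":["steps"]}

```bash
ls; mkdir -p pics
cat > h.py <<'E'
import numpy as np, cv2
from rig import env, cams, order
def grab(n):
    info=cams.camera_info(n); im,d=cams.get_image(n); return im,d,info
def points(d,info):
    h,w=d.shape; u,v=np.meshgrid(np.arange(w),np.arange(h))
    p=np.stack([u.ravel(),v.ravel()],1).astype(float)[:,None]
    K=np.array([[info['fx'],0,info['cx']],[0,info['fy'],info['cy']],[0,0,1]])
    s=cv2.undistortPoints(p,K,np.array([info['k1'],0,0,0.]))[:,0]
    X=np.concatenate([s,np.ones((len(s),1))],1)
    E=np.array(info['extrinsics']); R=X@E[:3,:3].T
    P=R*d.ravel()[:,None]+E[:3,3]
    return P.reshape(h,w,3),R.reshape(h,w,3),E[:3,3]
E
python3 - <<'E'
from h import *
for n in ('scene','top'):
    im,d,i=grab(n); cv2.imwrite(f'pics/{n}0.png',im[:,:,::-1]); np.savez(f'{n}0.npz',im=im,d=d,**{k:np.array(v) for k,v in i.items()})
    print(n,np.round(np.array(i['extrinsics']),3).tolist(),i['fx'],i['k1'],(d>0).mean())
s=env.observe(); print(s)
E
```

```text
pics
scene [[-0.666, 0.581, -0.468, 1.409], [0.746, 0.514, -0.424, 0.635], [-0.005, -0.631, -0.775, 1.397], [0.0, 0.0, 0.0, 1.0]] 500.0136021864363 -0.22313117574275212 0.9948679606119791
top [[-0.02, -0.992, 0.128, 0.379], [-1.0, 0.021, 0.009, -0.099], [-0.012, -0.128, -0.992, 1.738], [0.0, 0.0, 0.0, 1.0]] 484.6793154959884 -0.12505305565421948 0.9961496988932291
{'time_s': 0.1, 'q': array([ 6.46700467e+01,  2.18357620e+01,  7.43793462e+01,  2.17324455e-04,
        8.38580043e+01, -1.23353896e+01]), 'qvel': array([ 0.02212525,  0.03641606, -0.1235976 , -0.0494203 ,  0.02721418,
       -0.02901473]), 'joint_efforts': array([ 3.26882371e-03, -4.49225450e+01, -2.31656188e+01, -9.76381421e-05,
        3.64523512e-03,  6.60937843e-06]), 'position': array([0.12356456, 0.53569316, 0.24979259]), 'tool_rot': array([[ 2.24858660e-01,  9.74391236e-01, -5.49343234e-04],
       [ 9.74390595e-01, -2.24859161e-01, -1.15175903e-03],
       [-1.24578876e-03, -2.76291889e-04, -9.99999186e-01]]), 'ft_force': array([-0.27444292,  0.01339419,  0.41829342]), 'wrist_torque': array([ 0.03312488,  0.03232249, -0.00566542]), 'grip_width': 0.08522022891962838}
```

View pics/top0.png

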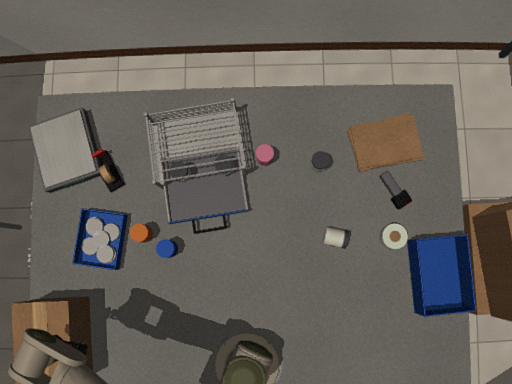

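View pics/scene0.png

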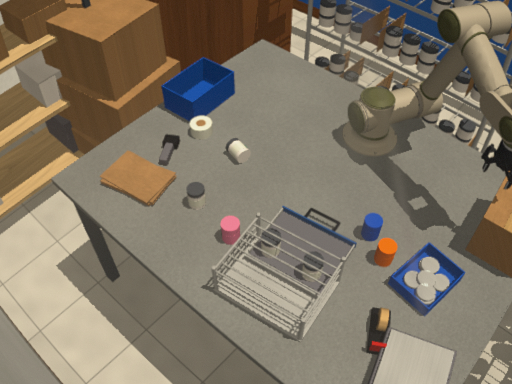

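Candidates for the fallen tin, in top-view pixels:
- White cylinder on its side with a dark band on its right end: (336,237)
- Spare standing tin: (321,160)
- Pink cylinder: (264,154)
- Orange cylinder: (140,233)
- Blue cylinder: (167,248)
- Label roll: (395,236)

The fallen tin is the one at (336,237). In the scene view it is at (238,151). Next I'll crop it closely and measure.

```bash
cat > m.py <<'E'
from h import *
out=[]
for n in ('top','scene'):
    z=np.load(n+'0.npz'); im=z['im']; d=z['d']; info={k:z[k] for k in('fx','fy','cx','cy','k1','extrinsics')}
    P,R,C=points(d,info)
    tab=np.abs(P[...,2])<.01
    c=(336,237) if n=='top' else (238,151)
    u,v=np.meshgrid(np.arange(512),np.arange(384))
    near=(np.hypot(u-c[0],v-c[1])<26)&(P[...,2]>.015)
    Q=P[near]; print(n,'table z',np.median(P[tab][:,2]),'tin n',len(Q),'zmax',np.percentile(Q[:,2],[50,90,98]))
    r,(w,h),a=cv2.minAreaRect(Q[:,:2].astype(np.float32)); print('rect',r,w,h,a)
    bright=im.astype(int).sum(2)
    dk=near&(bright<300); br=near&(bright>=400); print('dark',P[dk].mean(0),'white',P[br].mean(0))
    # blue front
    hsv=cv2.cvtColor(im,cv2.COLOR_RGB2HSV)
    bl=(hsv[...,0]>100)&(hsv[...,0]<130)&(hsv[...,1]>90)&(P[...,0]>.3)&(P[...,0]<.75)&(P[...,1]>-.0)&(P[...,1]<.35)&(P[...,2]<.06)&(P[...,2]>.03)
    nlab,lab,st,_=cv2.connectedComponentsWithStats(bl.astype(np.uint8),connectivity=8)
    for k in np.argsort(-st[1:,4])[:3]+1:
        B=P[lab==k]; print('blue',st[k],B.mean(0),cv2.minAreaRect(B[:,:2].astype(np.float32)),np.percentile(B[:,2],[5,50,95]))
    for nm,cc in (('spare',(321,160)),('pink',(264,154)),('roll',(395,236))) if n=='top' else (('spare',(196,195)),('pink',(231,230)),('roll',(201,127))):
        m=(np.hypot(u-cc[0],v-cc[1])<20)&(P[...,2]>.035); print(nm,P[m].mean(0),P[m][:,2].max(), cv2.minEnclosingCircle(P[m&(P[...,2]>np.percentile(P[m][:,2],30))][:,:2].astype(np.float32)))
    cr=im[c[1]-30:c[1]+30,c[0]-40:c[0]+40]; out.append(cv2.resize(cr,(400,300),interpolation=cv2.INTER_CUBIC))
    cr=im[90:250,130:270] if n=='top' else im[190:335,200:370]; out.append(cv2.resize(cr,(400,300),interpolation=cv2.INTER_CUBIC))
cv2.imwrite('pics/crop0.png',np.vstack([np.hstack(out[:2]),np.hstack(out[2:])])[:,:,::-1])
E
python3 m.py
```

```text
top table z 0.00027567970522190954 tin n 440 zmax [0.05783189 0.06572326 1.73803933]
rect (0.43137839436531067, -0.23229797184467316) 0.08105601370334625 0.27425602078437805 5.030539512634277
dark [ 0.43443549 -0.32496297  0.14732237] white [ 0.43754447 -0.31314787  0.07187466]
blue [169 210  74  14 131] [0.52184925 0.13314504 0.04031371] ((0.52154940366745, 0.1329377144575119), (0.008439598605036736, 0.26340508460998535), 8.278072357177734) [0.0313254  0.04068636 0.04858936]
blue [168 240   9  18  34] [0.40990239 0.24578216 0.04388586] ((0.41106414794921875, 0.24932198226451874), (0.021846771240234375, 0.059624020010232925), 85.9454574584961) [0.03107978 0.04400472 0.05661729]
spare [ 0.70387384 -0.27092632  0.09418701] 1.7380393275479646 ((0.5591166615486145, -0.19223646819591522), 0.202817901968956)
pink [ 0.73113995 -0.08188598  0.0997889 ] 1.7380393275479646 ((0.5737892389297485, -0.09126126766204834), 0.19507081806659698)
roll [ 0.43653125 -0.52690971  0.06883792] 1.7380393275479646 ((0.39549171924591064, -0.3438539505004883), 0.24525855481624603)
scene table z 0.00054224412007
[... 329 characters left out ...]
1342252790927887), (0.016430381685495377, 0.26662591099739075), 7.695741653442383) [0.03095674 0.03896192 0.04654967]
blue [363 226  18  11  83] [0.43311502 0.28327982 0.0450427 ] ((0.4317125380039215, 0.2837991714477539), (0.023526933044195175, 0.05486975982785225), 31.862194061279297) [0.0319075  0.04556072 0.05788793]
spare [ 0.72644332 -0.25167802  0.08974718] 1.3965861578368346 ((1.0478007793426514, 0.16978801786899567), 0.5893805027008057)
pink [ 0.75427268 -0.04850914  0.08572046] 1.3965861578368346 ((1.0632158517837524, 0.2671758532524109), 0.505211353302002)
roll [ 0.43677109 -0.5337617   0.05678235] 1.3965861578368346 ((0.8859779834747314, 0.025770902633666992), 0.8033305406570435)
```

View pics/crop0.png

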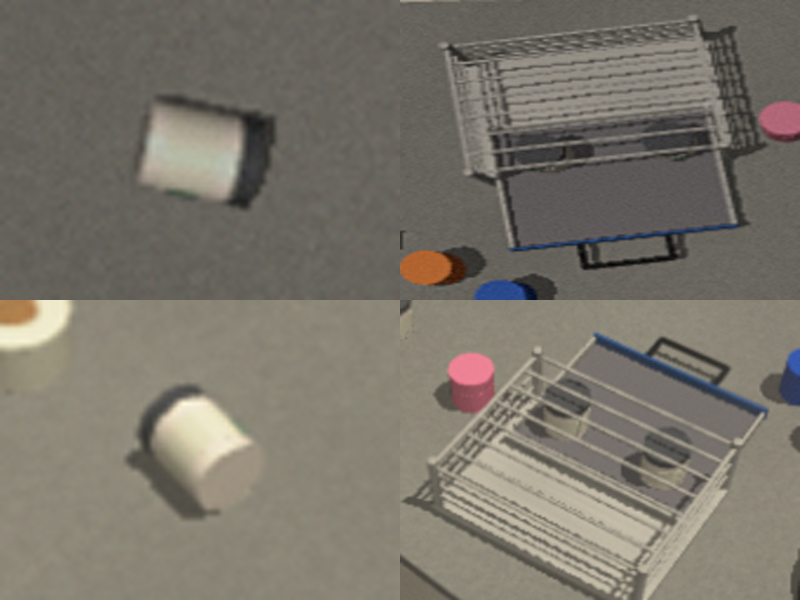

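The crop confirms it: white tin, plain bottom to the left and dark lid to the right. I'll refine the numbers with the zero-depth pixels removed.

```bash
cat > m2.py <<'E'
from h import *
A=[]
for n in ('top','scene'):
    z=np.load(n+'0.npz'); im=z['im']; d=z['d']; P,R,C=points(d,{k:z[k] for k in('fx','fy','cx','cy','k1','extrinsics')})
    ok=(d>0)
    m=ok&(P[...,2]>.02)&(P[...,2]<.08)&(np.hypot(P[...,0]-.435,P[...,1]+.31)<.07)
    Q=P[m]; b=im[m].astype(int).sum(1)
    print(n,len(Q),'rect',cv2.minAreaRect(Q[:,:2].astype(np.float32)),'ztop',np.percentile(Q[:,2],[95,99]))
    # side-surface points: top of tin
    t=Q[Q[:,2]>.052]; l=cv2.fitLine(t[:,:2].astype(np.float32),cv2.DIST_HUBER,0,.01,.01).ravel(); print(' ridge',l, np.degrees(np.arctan2(l[1],l[0])))
    print(' dark',Q[b<250].mean(0),'white',Q[b>=350].mean(0)); A.append(Q)
    hsv=cv2.cvtColor(im,cv2.COLOR_RGB2HSV)
    bl=ok&(hsv[...,0]>100)&(hsv[...,0]<130)&(hsv[...,1]>90)&(np.hypot(P[...,0]-.522,P[...,1]-.133)<.17)&(P[...,2]<.05)&(P[...,2]>.036)&(P[...,0]>.48)
    B=P[bl]; l=cv2.fitLine(B[:,:2].astype(np.float32),cv2.DIST_HUBER,0,.01,.01).ravel(); l[:2]*=np.sign(l[1])
    yaw=np.arctan2(-l[0],l[1]); print(' front yaw',np.degrees(yaw)); X=np.array([np.cos(yaw),np.sin(yaw)]);Y=np.array([-X[1],X[0]])
    py=B[:,:2]@Y; px=B[:,:2]@X; mid=(np.percentile(py,.5)+np.percentile(py,99.5))/2
    print(' front: x med',np.percentile(px,[5,50,95]),'y ext',np.percentile(py,[.5,99.5]),'mid',mid)
    a=P[...,:2]@X; c=P[...,:2]@Y
    h=ok&(a<np.median(px)-.012)&(a>np.median(px)-.07)&(np.abs(c-mid)<.08)&(P[...,2]>.022)&(P[...,2]<.05); print(' handle',h.sum(),np.percentile(a[h],[2,98])-np.median(px),np.percentile(c[h],[2,98]),P[h][:,2].max())
    r=ok&(P[...,2]>.108)&(P[...,2]<.15)&(np.abs(c-mid)<.2)&(a>np.median(px))&(a<np.median(px)+.5); print(' rack roof',r.sum(),np.percentile(a[r],[0.5,1,5,99,99.5])-np.median(px),np.percentile(c[r],[1,99]))
    bt=ok&(P[...,2]>.085)&(P[...,2]<.112)&(np.abs(c-mid)<.13)&(a>np.median(px)+.1)&(a<np.median(px)+.24);print(' backtins',P[bt].mean(0),len(P[bt]),np.percentile(c[bt],[5,50,95]),np.percentile(a[bt],[5,50,95])-np.median(px))
Q=np.vstack(A); print('both',cv2.minAreaRect(Q[:,:2].astype(np.float32)))
E
python3 m2.py
```

```text
top 427 rect ((0.4409051537513733, -0.32210561633110046), (0.0821705013513565, 0.06329943984746933), 77.47796630859375) ztop [0.06723268 0.07074968]
 ridge [ 0.22922541  0.97337335  0.4409505  -0.32189485] 76.74852
 dark [ 0.43558318 -0.34696519  0.05174364] white [ 0.43881186 -0.3144755   0.05804692]
 front yaw 8.13881
 front: x med [0.53298556 0.535306   0.5381037 ] y ext [-0.09316498  0.18531386] mid 0.046074439716775856
 handle 143 [-0.05195916 -0.01436532] [-0.01125972  0.10756156] 0.04744122478966095
 rack roof 1331 [0.13293119 0.13385163 0.13746511 0.37906835 0.37968006] [-0.10773849  0.20504984]
 backtins [0.6912828  0.14095977 0.10092166] 465 [-0.06034702  0.08947513  0.14311896] [0.14504962 0.16754976 0.19503601]
scene 362 rect ((0.4431817829608917, -0.32104116678237915), (0.08851181715726852, 0.06496036052703857), 80.0024185180664) ztop [0.06527579 0.0668568 ]
 ridge [ 0.22868338  0.97350085  0.44234917 -0.32880002] 76.780426
 dark [ 0.45142079 -0.35726782  0.04811203] white [ 0.44950215 -0.30618438  0.05056815]
 front yaw 8.360608
 front: x med [0.53410486 0.53832844 0.54275482] y ext [-0.08997612  0.18746447] mid 0.04874417527424945
 handle 135 [-0.05465411 -0.0147296 ] [-0.00849306  0.10875387] 0.044736694344865935
 rack roof 1880 [0.13091211 0.13153768 0.13533341 0.38005611 0.3812931 ] [-0.10813028  0.20462626]
 backtins [0.69244445 0.14893193 0.10030552] 521 [-0.05892833  0.09498672  0.14436685] [0.13948415 0.16937116 0.19570249]
both ((0.44201427698135376, -0.3209611177444458), (0.08923658728599548, 0.06547234952449799), 77.8420639038086)
```

Call:
{"fn": "step_arm", "kwargs": {"steps": [{"xyz":[0,0.5,0],"turn":[0,0,0.45],"gripper":1},{"xyz":[0,0.98,0],"turn":[0,0,0.9],"gripper":1},{"xyz":[0,0.98,0],"turn":[0,0,0.9],"gripper":1},{"xyz":[0,0.98,0],"turn":[0,0,0.9],"gripper":1},{"xyz":[0,0.98,0],"turn":[0,0,0.9],"gripper":1},{"xyz":[0,0.98,0],"turn":[0,0,0.9],"gripper":1},{"xyz":[0,0.98,0],"turn":[0,0,0.9],"gripper":1},{"xyz":[0,0.98,0],"turn":[0,0,0.9],"gripper":1},{"xyz":[0,0.98,0],"turn":[0,0,0.9],"gripper":1},{"xyz":[0,0.98,0],"turn":[0,0,0.9],"gripper":1},{"xyz":[0,0.98,0],"turn":[0,0,0.9],"gripper":1},{"xyz":[0,0.98,0],"turn":[0,0,0.9],"gripper":1},{"xyz":[0,0.98,0],"turn":[0,0,0.9],"gripper":1},{"xyz":[0,0.98,0],"turn":[0,0,0.9],"gripper":1},{"xyz":[0,0.98,0],"turn":[0,0,0.9],"gripper":1},{"xyz":[0,0.98,0],"turn":[0,0,0.9],"gripper":1},{"xyz":[0,0.98,0],"turn":[0,0,0.9],"gripper":1},{"xyz":[0,0.98,0],"turn":[0,0,0.9],"gripper":1},{"xyz":[0,0.98,0],"turn":[0,0,0.9],"gripper":1},{"xyz":[0,0.5,0],"turn":[0,0,0.45],"gripper":1}]}}

```text
time_s: 1.77
position: [0.5651, 0.003, 0.2497]
tool_rot: [[1.0, -0.03, -0.001], [-0.03, -1.0, -0.001], [-0.001, 0.001, -1.0]]
ft_force: [0.1, -0.2, 0.5]
grip_width: 0.0853
```

```bash
cat > plan.py <<'E'
from h import *
from scipy.spatial.transform import Rotation as Ro
from scipy.linalg import logm
import json,os
def tilt(x_ang,zc):  # tool x horizontal at x_ang deg; tool z elevation: zc = deg below horizontal along heading x_ang-90
    a=np.radians(x_ang); f=np.radians(zc); x=np.array([np.cos(a),np.sin(a),0]); hd=np.array([np.sin(a),-np.cos(a),0])
    z=np.cos(f)*hd-np.array([0,0,np.sin(f)]); return np.c_[x,np.cross(z,x),z]
def plan(p,R,rows=None,cur=None):
    s=env.observe(); p0,R0=(s['position'],s['tool_rot']) if cur is None else cur
    dR=R0.T@R; w=Ro.from_matrix(dR).as_rotvec(); d=R0.T@(np.array(p)-p0)
    n=rows or int(np.ceil(max(np.abs(w).max()/.076,np.linalg.norm(d)/.036,1)))
    # rows: shift along current axes (screw), solve constant shift
    S=np.zeros((3,3)); Rk=np.eye(3); E=Ro.from_rotvec(w/n).as_matrix()
    for k in range(n): S+=Rk; Rk=Rk@E
    v=np.linalg.solve(S,d); print(n,'rows xyz',np.round(v/.04,3).tolist(),'turn',np.round(w/n/.08,3).tolist()); return np.array(p),R
def log():
    s=env.observe(); json.dump([s['q'].tolist(),s['position'].tolist(),s['tool_rot'].tolist()],open(f'log_{s["time_s"]:.2f}.json','w')); print(s['time_s'],np.round(s['q'],1),np.round(s['position'],4),np.round(s['ft_force'],1),s['grip_width'])
E
python3 - <<'E'
from plan import *
log()
# heading when lying: tool z elevation beyond vertical: heading a=(-.22,-.975)=> x_ang=-12.7 ; leaning to lid => zc=90+(90-phi)
for phi in (0,35,45,50):
    R=tilt(-12.8,90+(phi)); print(phi,np.round(R[:,2],3)); plan(np.array([.439,-.331,.031])-.14*R[:,2],R)
E
```

```text
1.7667 [-11.7  23.4  71.9  -0.1  84.8  -9.9] [0.5651 0.003  0.2497] [ 0.1 -0.2  0.5] 0.08531342266785812
0 [-0. -0. -1.]
11 rows xyz [-0.195, 0.789, 0.179] turn [0.001, 0.001, 0.219]
35 [ 0.127  0.559 -0.819]
13 rows xyz [-0.185, 0.857, -0.038] turn [0.586, 0.057, 0.179]
45 [ 0.157  0.69  -0.707]
14 rows xyz [-0.176, 0.841, -0.088] turn [0.7, 0.068, 0.163]
50 [ 0.17   0.747 -0.643]
14 rows xyz [-0.179, 0.862, -0.114] turn [0.777, 0.076, 0.161]
```

Call:
{"fn": "step_arm", "kwargs": {"steps": [{"xyz":[-0.185,0.857,-0.038],"turn":[0.586,0.057,0.179],"gripper":1},{"xyz":[-0.185,0.857,-0.038],"turn":[0.586,0.057,0.179],"gripper":1},{"xyz":[-0.185,0.857,-0.038],"turn":[0.586,0.057,0.179],"gripper":1},{"xyz":[-0.185,0.857,-0.038],"turn":[0.586,0.057,0.179],"gripper":1},{"xyz":[-0.185,0.857,-0.038],"turn":[0.586,0.057,0.179],"gripper":1},{"xyz":[-0.185,0.857,-0.038],"turn":[0.586,0.057,0.179],"gripper":1},{"xyz":[-0.185,0.857,-0.038],"turn":[0.586,0.057,0.179],"gripper":1}]}}

```text
time_s: 2.35
position: [0.4967, -0.2286, 0.2267]
tool_rot: [[0.992, -0.116, 0.057], [-0.128, -0.938, 0.321], [0.016, -0.325, -0.946]]
ft_force: [0.1, -0.5, -0.4]
grip_width: 0.0855
```

```bash
python3 -c "
from plan import *
log()"
```

```text
2.35 [-44.1  25.6  74.5  15.6  90.9 -38.2] [ 0.4967 -0.2286  0.2267] [ 0.1 -0.5 -0.4] 0.0854828420121794
```

Call:
{"fn": "step_arm", "kwargs": {"steps": [{"xyz":[-0.185,0.857,-0.038],"turn":[0.586,0.057,0.179],"gripper":1},{"xyz":[-0.185,0.857,-0.038],"turn":[0.586,0.057,0.179],"gripper":1},{"xyz":[-0.185,0.857,-0.038],"turn":[0.586,0.057,0.179],"gripper":1},{"xyz":[-0.185,0.857,-0.038],"turn":[0.586,0.057,0.179],"gripper":1},{"xyz":[-0.185,0.857,-0.038],"turn":[0.586,0.057,0.179],"gripper":1},{"xyz":[-0.185,0.857,-0.038],"turn":[0.586,0.057,0.179],"gripper":1},{"xyz":[0,0,0],"turn":[0,0,0],"gripper":1}]}}

```text
time_s: 2.93
position: [0.4201, -0.4103, 0.1408]
tool_rot: [[0.975, -0.183, 0.124], [-0.222, -0.794, 0.565], [-0.005, -0.579, -0.815]]
ft_force: [-0.7, -0.4, -1.2]
grip_width: 0.0855
```

```bash
cat > fk.py <<'E'
from plan import *
import glob
from scipy.optimize import least_squares
L=[json.load(open(f)) for f in sorted(glob.glob('log_*.json'))]
rx=lambda a,ax:Ro.from_euler(ax,a,degrees=True).as_matrix()
def fk(q,p):
    lat,h,L1,e,L2,L3,wo,a1=p; R=rx(q[0],'z'); P=R@np.array([a1,lat,h])
    R=R@rx(q[1],'y'); P=P+R@np.array([0,0,L1])
    R=R@rx(q[2],'y'); P=P+R@np.array([e,0,L2])
    R=R@rx(q[3],'z')@rx(q[4],'y'); P=P+R@np.array([wo,0,L3]); R=R@rx(q[5],'z'); 
    return P,R
def R_fix():
    q,p,T=L[0]; return fk(q,[0]*8)[1].T@np.array(T)
def res(p): return np.concatenate([fk(q,p)[0]-np.array(t) for q,t,_ in L]+[np.array([.01*(p[3]),.01*p[6],.01*p[7],.01*(p[5]-.28),.01*(p[1]-.3)])])
s=least_squares(res,[.1,.3,.45,0,.4,.28,0,0])
F=R_fix()
if __name__=='__main__':
    print(np.round(s.x,4),np.abs(s.fun).max(),np.round(F,2)); 
    for q,t,T in L: print(np.abs(fk(q,s.x)[1]@F-np.array(T)).max())
E
python3 -c "
from plan import *
log()"; python3 fk.py
```

```text
2.9333 [-64.5  41.2  65.5  21.3 101.8 -52.5] [ 0.4201 -0.4103  0.1408] [-0.7 -0.4 -1.2] 0.0854619758117162
[ 0.1175  0.1301  0.5357  0.1003  0.3589  0.239   0.0029 -0.0049] 0.0016994297295195504 [[-1. -0. -0.]
 [ 0. -1.  0.]
 [-0.  0.  1.]]
1.1102230246251565e-16
3.3306690738754696e-16
5.551115123125783e-16
```

```bash
cat > fk2.py <<'E'
from fk import *
L.append([[64.67004,21.83576,74.37935,0.000217,83.858,-12.33539],[.12356456,.53569316,.24979259],None])
full=lambda p:[p[0],p[1],p[2],0,p[3],p[4],0,0]
r=lambda p:np.concatenate([fk(q,full(p))[0]-np.array(t) for q,t,_ in L])
S=least_squares(r,[.1175,.3,.45,.4,.28]); PP=full(S.x)
lo=np.array([-178.18,-50.72,12.68,-81.47,9.98,-165.26]);hi=np.array([178.18,133.34,142.11,261.47,163.14,165.26])
def ik(p,R,q0):
    f=lambda q:np.r_[fk(q,PP)[0]-p,.3*(fk(q,PP)[1]@F-R).ravel()]
    b=None
    for s0 in q0:
        o=least_squares(f,np.clip(s0,lo+1,hi-1),bounds=(lo,hi),x_scale=50)
        if b is None or o.cost<b.cost: b=o
    return b.x,np.sqrt(2*b.cost)
if __name__=='__main__':
    print(np.round(S.x,4),np.abs(S.fun).max())
    seeds=[[0,10,100,0,40,-90],[-30,20,100,60,60,-90],[30,20,100,-60,60,-90],[0,10,100,170,40,90]]
    for phi in (35,45,55,65):
      for dh in (0,-30,-60,-111,30):
        R=tilt(98.3+dh,phi)
        o=[ik(np.array([.594,.134,z]),R,seeds) for z in (.073,.15)]
        print(phi,dh,[(np.round(a).tolist(),round(e,4)) for a,e in o])
      R=tilt(-12.8,90+phi); print('grasp',phi,[ (np.round(a).tolist(),round(e,4)) for a,e in [ik(np.array([.439,-.331,.031]),R,[L[2][0]])]])
E
python3 fk2.py
```

```text
[0.117  0.0811 0.4827 0.3599 0.2419] 0.003404544702975798
35 0 [([-2.0, 25.0, 123.0, 160.0, 24.0, 103.0], np.float64(0.0)), ([-2.0, 17.0, 118.0, 139.0, 13.0, 124.0], np.float64(0.0))]
35 -30 [([12.0, 29.0, 115.0, 245.0, 30.0, 50.0], np.float64(0.0)), ([12.0, 22.0, 112.0, 261.0, 27.0, 30.0], np.float64(0.0076))]
35 -60 [([19.0, 37.0, 99.0, -75.0, 53.0, 34.0], np.float64(0.0)), ([19.0, 31.0, 95.0, -68.0, 57.0, 22.0], np.float64(0.0))]
35 -111 [([18.0, 53.0, 64.0, -45.0, 97.0, 39.0], np.float64(0.0)), ([18.0, 49.0, 59.0, -46.0, 103.0, 33.0], np.float64(0.0))]
35 30 [([-14.0, 27.0, 119.0, 98.0, 41.0, 133.0], np.float64(0.0)), ([-14.0, 20.0, 114.0, 84.0, 41.0, 152.0], np.float64(0.0))]
grasp 35 [([-60.0, 41.0, 85.0, 23.0, 81.0, -56.0], np.float64(0.0))]
45 0 [([-2.0, 24.0, 118.0, 132.0, 10.0, 131.0], np.float64(0.0059)), ([-1.0, 17.0, 111.0, 42.0, 10.0, -138.0], np.float64(0.0008))]
45 -30 [([10.0, 27.0, 110.0, -81.0, 22.0, 15.0], np.float64(0.0051)), ([10.0, 21.0, 105.0, -59.0, 26.0, -9.0], np.float64(0.0))]
45 -60 [([17.0, 34.0, 97.0, -61.0, 49.0, 21.0], np.float64(0.0)), ([17.0, 29.0, 
[... 1055 characters left out ...]
4(0.0))]
65 0 [([0.0, 26.0, 102.0, 7.0, 27.0, -104.0], np.float64(0.0)), ([0.0, 21.0, 96.0, 5.0, 38.0, -102.0], np.float64(0.0))]
65 -30 [([6.0, 28.0, 99.0, -21.0, 33.0, -46.0], np.float64(0.0)), ([6.0, 23.0, 92.0, -17.0, 43.0, -52.0], np.float64(0.0))]
65 -60 [([10.0, 32.0, 91.0, -30.0, 49.0, -10.0], np.float64(0.0)), ([10.0, 28.0, 84.0, -26.0, 58.0, -16.0], np.float64(0.0))]
65 -111 [([11.0, 42.0, 73.0, -23.0, 77.0, 31.0], np.float64(0.0)), ([11.0, 38.0, 66.0, -23.0, 86.0, 27.0], np.float64(0.0))]
65 30 [([-5.0, 27.0, 100.0, 29.0, 37.0, -154.0], np.float64(0.0)), ([-5.0, 22.0, 94.0, 23.0, 48.0, -147.0], np.float64(0.0))]
grasp 65 [([-64.0, 53.0, 77.0, 36.0, 105.0, -61.0], np.float64(0.0))]
```

Run:
```python
from plan import *
R=tilt(-12.9,135); g=np.array([.439,-.329,.029])
c=plan(g-.09*R[:,2],R)
```

```text
3 rows xyz [0.004, 0.121, 0.417] turn [0.699, 0.02, -0.007]
```

Call:
{"fn": "step_arm", "kwargs": {"steps": [{"xyz":[0.004,0.121,0.417],"turn":[0.7,0.02,-0.007],"gripper":1},{"xyz":[0.004,0.121,0.417],"turn":[0.7,0.02,-0.007],"gripper":1},{"xyz":[0.004,0.121,0.417],"turn":[0.7,0.02,-0.007],"gripper":1},{"xyz":[0,0,0],"turn":[0,0,0],"gripper":1},{"xyz":[0,0,0],"turn":[0,0,0],"gripper":1}]}}

```text
time_s: 3.35
position: [0.4283, -0.3869, 0.0971]
tool_rot: [[0.976, -0.151, 0.155], [-0.216, -0.695, 0.686], [0.004, -0.703, -0.711]]
ft_force: [0.4, 0.3, 1.0]
grip_width: 0.0854
```

Run:
```python
from plan import *
log()
im,d,i=grab('wrist'); cv2.imwrite('pics/wrist1.png',im[:,:,::-1])
P,_,_=points(d,i); m=(d>0)&(P[...,2]>.02)&(P[...,2]<.075)&(np.hypot(P[...,0]-.44,P[...,1]+.321)<.06)
print(m.sum(),cv2.minAreaRect(P[m][:,:2].astype(np.float32)),np.percentile(P[m][:,2],98))
t=P[m&(P[...,2]>.05)]; l=cv2.fitLine(t[:,:2].astype(np.float32),cv2.DIST_HUBER,0,.01,.01).ravel(); print(l,np.degrees(np.arctan2(l[1],l[0])))
R=tilt(-12.9,135); g=np.array([.439,-.329,.029]); plan(g,R)
```

```text
3.35 [-64.6  46.   67.9  26.4 102.5 -55. ] [ 0.4283 -0.3869  0.0971] [0.4 0.3 1. ] 0.08542634702497888
9626 ((0.4390293061733246, -0.3206802010536194), (0.08093775808811188, 0.062181949615478516), 77.5847396850586) 0.0634600444177386
[ 0.2214157   0.9751795   0.43819708 -0.32640693] 77.2078
3 rows xyz [-0.024, 0.055, 0.757] turn [0.033, 0.005, 0.038]
```

View pics/wrist1.png

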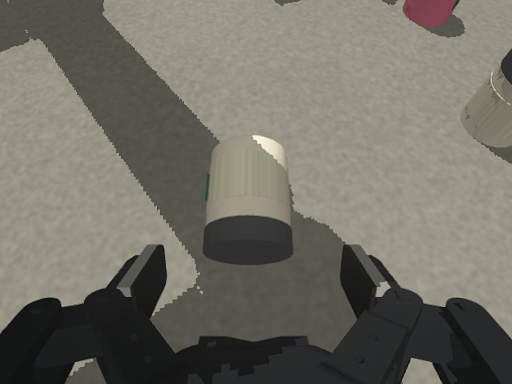

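The wrist view shows the white tin with its dark lid at pixel (248,200), centred between the pads. It puts the centre at (0.439, -0.321), which agrees with the first measurement. Moving in.

Call:
{"fn": "step_arm", "kwargs": {"steps": [{"xyz":[-0.02,0.03,0.38],"turn":[0.016,0,0.02],"gripper":1},{"xyz":[-0.02,0.03,0.38],"turn":[0.016,0,0.02],"gripper":1},{"xyz":[-0.02,0.03,0.38],"turn":[0.016,0,0.02],"gripper":1},{"xyz":[-0.02,0.03,0.38],"turn":[0.016,0,0.02],"gripper":1},{"xyz":[-0.01,0.02,0.38],"turn":[0.016,0,0.02],"gripper":1},{"xyz":[-0.01,0.02,0.37],"turn":[0.016,0,0.02],"gripper":1},{"xyz":[0,0,0],"turn":[0,0,0],"gripper":1},{"xyz":[0,0,0],"turn":[0,0,0],"gripper":1}]}}

```text
time_s: 4.07
position: [0.4381, -0.3286, 0.0299]
tool_rot: [[0.975, -0.157, 0.157], [-0.222, -0.69, 0.689], [-0.0, -0.707, -0.707]]
ft_force: [-0.1, -0.2, 0.2]
grip_width: 0.085
```

Call:
{"fn": "step_arm", "kwargs": {"steps": [{"xyz":[0,0,0],"turn":[0,0,0],"gripper":0},{"xyz":[0,0,0],"turn":[0,0,0],"gripper":-1},{"xyz":[0,0,0],"turn":[0,0,0],"gripper":-1},{"xyz":[0,0,0],"turn":[0,0,0],"gripper":-1},{"xyz":[0,0,0],"turn":[0,0,0],"gripper":-1},{"xyz":[0,0,0],"turn":[0,0,0],"gripper":-1},{"xyz":[0,0,0],"turn":[0,0,0],"gripper":-1},{"xyz":[0,0,0],"turn":[0,0,0],"gripper":-1}], "squeeze": 45}}

```text
time_s: 4.73
position: [0.438, -0.3294, 0.03]
tool_rot: [[0.975, -0.158, 0.159], [-0.224, -0.689, 0.689], [0.001, -0.707, -0.707]]
ft_force: [-0.7, -2.8, 6.9]
grip_width: 0.0613
```

Call:
{"fn": "step_arm", "kwargs": {"steps": [{"xyz":[0,-0.2,-0.2],"turn":[0,0,0],"gripper":-1},{"xyz":[0,-0.4,-0.4],"turn":[0,0,0],"gripper":-1},{"xyz":[0,-0.5,-0.5],"turn":[0,0,0],"gripper":-1},{"xyz":[0,-0.5,-0.5],"turn":[0,0,0],"gripper":-1},{"xyz":[0,-0.5,-0.5],"turn":[0,0,0],"gripper":-1},{"xyz":[0,-0.5,-0.5],"turn":[0,0,0],"gripper":-1},{"xyz":[0,-0.4,-0.4],"turn":[0,0,0],"gripper":-1},{"xyz":[0,-0.2,-0.2],"turn":[0,0,0],"gripper":-1},{"xyz":[0,0,0],"turn":[0,0,0],"gripper":-1}]}}

```text
time_s: 5.48
position: [0.4381, -0.329, 0.212]
tool_rot: [[0.975, -0.157, 0.158], [-0.223, -0.691, 0.688], [0.001, -0.706, -0.709]]
ft_force: [0.2, -0.4, -3.2]
grip_width: 0.0605
```

Run:
```python
from plan import *
log()
s=env.observe()
# A: rotate upright above a clear spot, toward the shelf; B: to above shelf
X=np.array([.9900,.1435,0]);Y=np.array([-.1435,.99,0])
A=plan([.46,-.15,.24],tilt(-12.9,45),rows=26)
pl=X*.594+Y*.047; print(pl)
B=plan(pl+[0,0,.17],tilt(28.3,45),cur=A,rows=14)
import fk2
for f in np.linspace(0,1,5):
    print(np.round(fk2.ik(np.array([.437,-.3285,.21])*(1-f)+f*A[0],tilt(-12.9,135-90*f),[s['q'],[16,45,61,-39,97,32]])[0]))
print(np.round(fk2.ik(*B,[[16,45,61,-39,97,32],[17,29,91,-54,54,9]])[0]))
```

```text
5.4833 [-61.6  35.3  69.2  29.7 109.6 -47.3] [ 0.4381 -0.329   0.212 ] [ 0.2 -0.4 -3.2] 0.06051711167394363
26 rows xyz [-0.018, -0.192, -0.024] turn [-0.754, -0.001, 0.0]
[0.5813155 0.131769  0.       ]
14 rows xyz [0.276, -0.433, -0.256] turn [-0.0, 0.454, -0.454]
[-62.  35.  70.  30. 109. -48.]
[-53.  24.  78.  17.  92. -42.]
[-41.  17.  85.   0.  78. -29.]
[-27.  14.  90. -23.  72.  -7.]
[-12.  17.  93. -47.  76.  15.]
[ 17.  30.  86. -50.  65.  12.]
```

Call:
{"fn": "step_arm", "kwargs": {"steps": [{"xyz":[-0.018,-0.192,-0.024],"turn":[-0.754,0,0],"gripper":-1},{"xyz":[-0.018,-0.192,-0.024],"turn":[-0.754,0,0],"gripper":-1},{"xyz":[-0.018,-0.192,-0.024],"turn":[-0.754,0,0],"gripper":-1},{"xyz":[-0.018,-0.192,-0.024],"turn":[-0.754,0,0],"gripper":-1},{"xyz":[-0.018,-0.192,-0.024],"turn":[-0.754,0,0],"gripper":-1},{"xyz":[-0.018,-0.192,-0.024],"turn":[-0.754,0,0],"gripper":-1},{"xyz":[-0.018,-0.192,-0.024],"turn":[-0.754,0,0],"gripper":-1},{"xyz":[-0.018,-0.192,-0.024],"turn":[-0.754,0,0],"gripper":-1},{"xyz":[-0.018,-0.192,-0.024],"turn":[-0.754,0,0],"gripper":-1},{"xyz":[-0.018,-0.192,-0.024],"turn":[-0.754,0,0],"gripper":-1},{"xyz":[-0.018,-0.192,-0.024],"turn":[-0.754,0,0],"gripper":-1},{"xyz":[-0.018,-0.192,-0.024],"turn":[-0.754,0,0],"gripper":-1},{"xyz":[-0.018,-0.192,-0.024],"turn":[-0.754,0,0],"gripper":-1}]}}

```text
time_s: 6.57
position: [0.4471, -0.2444, 0.2596]
tool_rot: [[0.975, -0.223, -0.004], [-0.223, -0.975, 0.002], [-0.004, -0.001, -1.0]]
ft_force: [0.6, 0.6, -2.1]
grip_width: 0.0609
```

Call:
{"fn": "step_arm", "kwargs": {"steps": [{"xyz":[-0.018,-0.192,-0.024],"turn":[-0.754,0,0],"gripper":-1},{"xyz":[-0.018,-0.192,-0.024],"turn":[-0.754,0,0],"gripper":-1},{"xyz":[-0.018,-0.192,-0.024],"turn":[-0.754,0,0],"gripper":-1},{"xyz":[-0.018,-0.192,-0.024],"turn":[-0.754,0,0],"gripper":-1},{"xyz":[-0.018,-0.192,-0.024],"turn":[-0.754,0,0],"gripper":-1},{"xyz":[-0.018,-0.192,-0.024],"turn":[-0.754,0,0],"gripper":-1},{"xyz":[-0.018,-0.192,-0.024],"turn":[-0.754,0,0],"gripper":-1},{"xyz":[-0.018,-0.192,-0.024],"turn":[-0.754,0,0],"gripper":-1},{"xyz":[-0.018,-0.192,-0.024],"turn":[-0.754,0,0],"gripper":-1},{"xyz":[-0.018,-0.192,-0.024],"turn":[-0.754,0,0],"gripper":-1},{"xyz":[-0.018,-0.192,-0.024],"turn":[-0.754,0,0],"gripper":-1},{"xyz":[-0.018,-0.192,-0.024],"turn":[-0.754,0,0],"gripper":-1},{"xyz":[-0.018,-0.192,-0.024],"turn":[-0.754,0,0],"gripper":-1},{"xyz":[0,0,0],"turn":[0,0,0],"gripper":-1},{"xyz":[0,0,0],"turn":[0,0,0],"gripper":-1}]}}

```text
time_s: 7.82
position: [0.4594, -0.1493, 0.2366]
tool_rot: [[0.975, -0.153, -0.16], [-0.221, -0.695, -0.685], [-0.006, 0.703, -0.711]]
ft_force: [-0.3, -1.3, -1.4]
grip_width: 0.061
```

Run:
```python
from plan import *
log(); print(env.observe()['tool_rot'].round(3))
for n in ('top','scene'):
    im,d,i=grab(n); P,_,_=points(d,i); np.savez(n+'1.npz',im=im,d=d,**{k:np.array(v) for k,v in i.items()})
    if n=='scene': cv2.imwrite('pics/scene1.png',cv2.resize(im[40:330,120:440],(640,580))[:,:,::-1])
X=np.array([.9900,.1435,0]);Y=np.array([-.1435,.99,0])
plan(X*.594+Y*.047+[0,0,.17],tilt(28.3,45),rows=14)
im,d,i=grab('wrist'); cv2.imwrite('pics/wrist2.png',im[:,:,::-1])
```

```text
7.8167 [-12.   21.3  90.2 -46.5  75.6  15.7] [ 0.4594 -0.1493  0.2366] [-0.3 -1.3 -1.4] 0.06104022077887774
[[ 0.975 -0.153 -0.16 ]
 [-0.221 -0.695 -0.685]
 [-0.006  0.703 -0.711]]
14 rows xyz [0.277, -0.431, -0.258] turn [-0.006, 0.454, -0.454]
```

View pics/scene1.png

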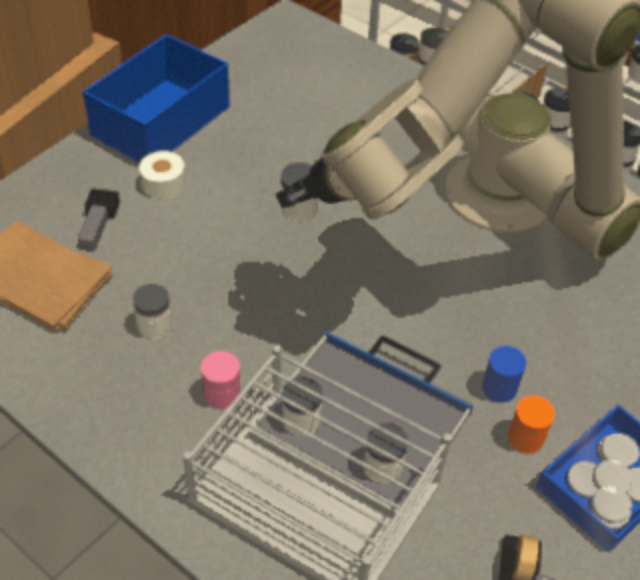

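The tin is held upright with the lid up, at crop pixel (298,190). Before moving over, I'll check its tilt from the depth.

Run:
```python
from plan import *
s=env.observe(); c=s['position']
for n in ('top','scene'):
    z=np.load(n+'1.npz'); P,_,_=points(z['d'],{k:z[k] for k in('fx','fy','cx','cy','k1','extrinsics')}); 
    near=(z['d']>0)&(np.hypot(P[...,0]-c[0],P[...,1]-c[1])<.035)&(P[...,2]>.2)&(P[...,2]<.3)
    print(n,near.sum(),np.percentile(P[near][:,2],[5,25,50,75,95]) if near.sum() else '')
    m=near&(abs(P[...,2]-.269)<.008); Q=P[m]
    if len(Q)>10:
        A=np.c_[Q[:,:2]-c[:2],np.ones(len(Q))]
        for _ in range(4):
            k=np.linalg.lstsq(A,Q[:,2],rcond=None)[0]; r=np.abs(A@k-Q[:,2]); A,Q=A[r<2*r.std()+.001],Q[r<2*r.std()+.001]
        print(len(Q),'slopes',k,'mean',Q.mean(0))
```

```text
top 380 [0.2597407  0.26607628 0.26872485 0.27188753 0.28195757]
195 slopes [-0.02755893 -0.01075365  0.26842494] mean [ 0.46207816 -0.15152169  0.2683777 ]
scene 230 [0.20359359 0.22068072 0.26719436 0.27097774 0.27399039]
86 slopes [-0.03206146  0.00563107  0.2709118 ] mean [ 0.46125642 -0.1580129   0.27094456]
```

Call:
{"fn": "step_arm", "kwargs": {"steps": [{"xyz":[0.14,-0.22,-0.13],"turn":[0,0.227,-0.227],"gripper":-1},{"xyz":[0.277,-0.431,-0.258],"turn":[-0.006,0.454,-0.454],"gripper":-1},{"xyz":[0.277,-0.431,-0.258],"turn":[-0.006,0.454,-0.454],"gripper":-1},{"xyz":[0.277,-0.431,-0.258],"turn":[-0.006,0.454,-0.454],"gripper":-1},{"xyz":[0.277,-0.431,-0.258],"turn":[-0.006,0.454,-0.454],"gripper":-1},{"xyz":[0.277,-0.431,-0.258],"turn":[-0.006,0.454,-0.454],"gripper":-1},{"xyz":[0.277,-0.431,-0.258],"turn":[-0.006,0.454,-0.454],"gripper":-1},{"xyz":[0.277,-0.431,-0.258],"turn":[-0.006,0.454,-0.454],"gripper":-1},{"xyz":[0.277,-0.431,-0.258],"turn":[-0.006,0.454,-0.454],"gripper":-1},{"xyz":[0.277,-0.431,-0.258],"turn":[-0.006,0.454,-0.454],"gripper":-1},{"xyz":[0.277,-0.431,-0.258],"turn":[-0.006,0.454,-0.454],"gripper":-1},{"xyz":[0.277,-0.431,-0.258],"turn":[-0.006,0.454,-0.454],"gripper":-1},{"xyz":[0.277,-0.431,-0.258],"turn":[-0.006,0.454,-0.454],"gripper":-1},{"xyz":[0.277,-0.431,-0.258],"turn":[-0.006,0.454,-0.454],"gripper":-1},{"xyz":[0.14,-0.22,-0.13],"turn":[0,0.227,-0.227],"gripper":-1},{"xyz":[0,0,0],"turn":[0,0,0],"gripper":-1},{"xyz":[0,0,0],"turn":[0,0,0],"gripper":-1}]}}

```text
time_s: 9.38
position: [0.5814, 0.1326, 0.1699]
tool_rot: [[0.88, 0.335, 0.335], [0.474, -0.621, -0.624], [-0.001, 0.708, -0.706]]
ft_force: [0.1, -0.6, -2.4]
grip_width: 0.061
```

Call:
{"fn": "step_arm", "kwargs": {"steps": [{"xyz":[0,-0.2,0.2],"turn":[0,0,0],"gripper":-1},{"xyz":[0,-0.3,0.3],"turn":[0,0,0],"gripper":-1},{"xyz":[0,-0.3,0.3],"turn":[0,0,0],"gripper":-1},{"xyz":[0,-0.3,0.3],"turn":[0,0,0],"gripper":-1},{"xyz":[0,-0.3,0.3],"turn":[0,0,0],"gripper":-1},{"xyz":[0,-0.2,0.2],"turn":[0,0,0],"gripper":-1},{"xyz":[0,0,0],"turn":[0,0,0],"gripper":-1},{"xyz":[0,0,0],"turn":[0,0,0],"gripper":-1}]}}

```text
time_s: 10.05
position: [0.5815, 0.1319, 0.0791]
tool_rot: [[0.881, 0.335, 0.335], [0.474, -0.621, -0.624], [-0.001, 0.708, -0.706]]
ft_force: [-0.6, -0.5, -2.9]
grip_width: 0.0609
```

Run:
```python
from plan import *
log()
im,d,i=grab('scene'); cv2.imwrite('pics/scene2.png',cv2.resize(im[170:330,200:380],(720,640))[:600,:,::-1])
im,d,i=grab('top'); P,_,_=points(d,i); c=env.observe()['position']
m=(d>0)&(np.hypot(P[...,0]-c[0],P[...,1]-c[1])<.036)&(P[...,2]<.13)&(P[...,2]>.1);print(m.sum(),np.median(P[m],0))
hsv=cv2.cvtColor(im,cv2.COLOR_RGB2HSV)
bl=(d>0)&(hsv[...,0]>100)&(hsv[...,0]<130)&(hsv[...,1]>90)&(np.hypot(P[...,0]-.522,P[...,1]-.133)<.17)&(P[...,2]<.05)&(P[...,2]>.036)&(P[...,0]>.48)
print(np.median(P[bl][:,:2]@[.99,.1435]),bl.sum(), 'tcp x',c[:2]@[.99,.1435], c[:2]@[-.1435,.99])
```

```text
10.05 [ 17.4  40.   87.1 -55.2  57.9  22.3] [0.5815 0.1319 0.0791] [-0.6 -0.5 -2.9] 0.060893363658561725
309 [0.58221419 0.13071617 0.11178874]
0.5355065304909368 90 tcp x 0.5950303981407262 0.04746231756958905
```

View pics/scene2.png

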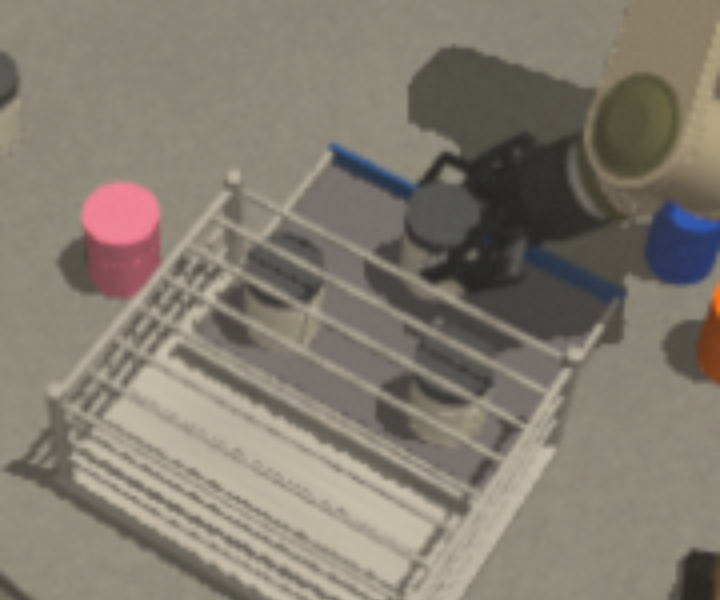

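The tin is upright above the empty front row at crop pixel (440,235), clear of both back tins and the lip. Lowering gently.

Call:
{"fn": "step_arm", "kwargs": {"steps": [{"xyz":[0,-0.07,0.07],"turn":[0,0,0],"gripper":-1},{"xyz":[0,-0.07,0.07],"turn":[0,0,0],"gripper":-1},{"xyz":[0,-0.025,0.025],"turn":[0,0,0],"gripper":-1},{"xyz":[0,0,0],"turn":[0,0,0],"gripper":-1},{"xyz":[0,0,0],"turn":[0,0,0],"gripper":-1}]}}

```text
time_s: 10.57
position: [0.5814, 0.1325, 0.07]
tool_rot: [[0.88, 0.335, 0.336], [0.474, -0.621, -0.624], [-0.001, 0.708, -0.706]]
ft_force: [-0.1, 0.1, -2.2]
grip_width: 0.0607
```

Call:
{"fn": "step_arm", "kwargs": {"steps": [{"xyz":[0,-0.018,0.018],"turn":[0,0,0],"gripper":-1},{"xyz":[0,0,0],"turn":[0,0,0],"gripper":-1},{"xyz":[0,0,0],"turn":[0,0,0],"gripper":-1}]}}

```text
time_s: 10.82
position: [0.5815, 0.1324, 0.0692]
tool_rot: [[0.88, 0.335, 0.336], [0.474, -0.621, -0.624], [-0.0, 0.708, -0.706]]
ft_force: [0.9, 0.2, -0.4]
grip_width: 0.061
```

Call:
{"fn": "step_arm", "kwargs": {"steps": [{"xyz":[0,-0.018,0.018],"turn":[0,0,0],"gripper":-1},{"xyz":[0,0,0],"turn":[0,0,0],"gripper":-1},{"xyz":[0,0,0],"turn":[0,0,0],"gripper":-1}]}}

```text
time_s: 11.07
position: [0.5819, 0.1325, 0.0691]
tool_rot: [[0.88, 0.334, 0.337], [0.474, -0.621, -0.624], [0.001, 0.709, -0.705]]
ft_force: [-0.1, 1.8, 4.2]
grip_width: 0.0612
```

Call:
{"fn": "step_arm", "kwargs": {"steps": [{"xyz":[0,0,0],"turn":[0,0,0],"gripper":0.45},{"xyz":[0,0,0],"turn":[0,0,0],"gripper":0.5},{"xyz":[0,0,0],"turn":[0,0,0],"gripper":0.6},{"xyz":[0,0,0],"turn":[0,0,0],"gripper":0.7},{"xyz":[0,0,0],"turn":[0,0,0],"gripper":0.8},{"xyz":[0,0,0],"turn":[0,0,0],"gripper":0.8},{"xyz":[0,0,0],"turn":[0,0,0],"gripper":0.8}]}}

```text
time_s: 11.65
position: [0.5813, 0.1324, 0.0679]
tool_rot: [[0.88, 0.335, 0.335], [0.474, -0.621, -0.624], [-0.001, 0.708, -0.706]]
ft_force: [-0.7, -0.2, -0.8]
grip_width: 0.0767
```

Run:
```python
from plan import *
log()
im,d,i=grab('wrist'); cv2.imwrite('pics/wrist3.png',im[:,:,::-1])
```

```text
11.65 [ 17.5  41.   87.5 -56.   57.1  23.7] [0.5813 0.1324 0.0679] [-0.7 -0.2 -0.8] 0.07666926860461652
```

View pics/wrist3.png

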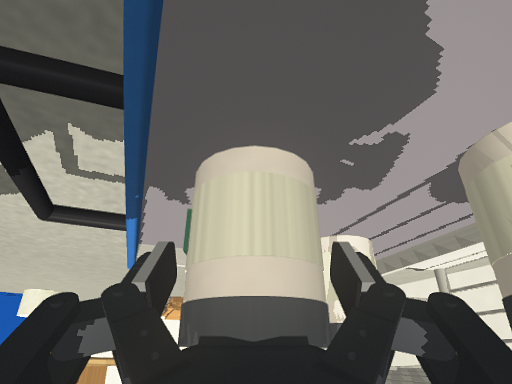

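The tin stands free: it is at (257,230), with gaps to the pads at (165,270) and (350,270). Retreating along the tool axis.

Call:
{"fn": "step_arm", "kwargs": {"steps": [{"xyz":[0,0,-0.2],"turn":[0,0,0],"gripper":0.8},{"xyz":[0,0,-0.3],"turn":[0,0,0],"gripper":0.8},{"xyz":[0,0,-0.4],"turn":[0,0,0],"gripper":0.8},{"xyz":[0,0,-0.5],"turn":[0,0,0],"gripper":0.8},{"xyz":[0,0,-0.6],"turn":[0,0,0],"gripper":0.8},{"xyz":[0,0,-0.7],"turn":[0,0,0],"gripper":0.8},{"xyz":[0,0,-0.7],"turn":[0,0,0],"gripper":0.8},{"xyz":[0,0,-0.5],"turn":[0,0,0],"gripper":0.8},{"xyz":[0,0,0],"turn":[0,0,0],"gripper":-1}]}}

```text
time_s: 12.45
position: [0.5284, 0.2329, 0.1819]
tool_rot: [[0.879, 0.334, 0.342], [0.477, -0.622, -0.62], [0.006, 0.708, -0.706]]
ft_force: [0.9, -0.2, 0.3]
grip_width: 0.0664
```

Run:
```python
from plan import *
import fk2
log(); s=env.observe()
im,d,i=grab('top'); P,_,_=points(d,i); cv2.imwrite('pics/top3.png',im[:,:,::-1])
X=np.array([.9900,.1435,0]);Y=np.array([-.1435,.99,0])
m=(d>0)&(np.hypot(P[...,0]-.5815,P[...,1]-.1325)<.036)&(P[...,2]<.13)&(P[...,2]>.09);Q=P[m];print('lid',m.sum(),np.median(Q,0),Q[:,2].std(),Q[:,:2].mean(0)@X[:2],Q[:,:2].mean(0)@Y[:2])
# push pose: tool down, jaws along shelf y, in front of handle (handle centre x' ~ .534-.045=.489)
for xa in (98.3,-81.7):
  R=tilt(xa,90)
  for xp in (.43,.465,.60): print(xa,xp,[np.round(v,3) for v in fk2.ik(X*xp+Y*.048+[0,0,.045],R,[[0,30,100,0,60,-90],[0,30,100,0,60,90]])])
R=tilt(98.3,90)
A=plan(X*.42+Y*.048+[0,0,.2],R); B=plan(X*.42+Y*.048+[0,0,.042],R,cur=A)
```

```text
12.45 [ 28.9  32.9  79.9 -47.4  74.2  17. ] [0.5284 0.2329 0.1819] [ 0.9 -0.2  0.3] 0.06643490744202118
lid 272 [0.58301837 0.12904899 0.10104356] 0.004069604398121487 0.5953804721846983 0.044997971973547726
98.3 0.43 [array([ -1.074,  20.16 , 113.792,  -0.   ,  46.049, -99.374]), np.float64(0.0)]
98.3 0.465 [array([ -0.356,  23.741, 107.927,  -0.   ,  48.332, -98.656]), np.float64(0.0)]
98.3 0.6 [array([  1.611,  37.943,  82.472,   0.   ,  59.585, -96.689]), np.float64(0.0)]
-81.7 0.43 [array([ -1.074,  20.16 , 113.792,  -0.   ,  46.049,  80.626]), np.float64(0.0)]
-81.7 0.465 [array([ -0.356,  23.741, 107.927,   0.   ,  48.332,  81.344]), np.float64(0.0)]
-81.7 0.6 [array([ 1.611, 37.943, 82.472,  0.   , 59.585, 83.311]), np.float64(0.0)]
16 rows xyz [-0.279, -0.067, -0.039] turn [0.537, 0.372, -0.901]
5 rows xyz [0.0, -0.0, 0.79] turn [0.0, 0.0, 0.0]
```

Run:
```python
from plan import *
import fk2
s=env.observe(); E=np.array(cams.camera_info('wrist')['extrinsics']); print('cam in tool',s['tool_rot'].T@(E[:3,3]-s['position']))
X=np.array([.9900,.1435,0]);Y=np.array([-.1435,.99,0])
for xa,zc in ((98.3,70),(-81.7,110)):
  R=tilt(xa,zc); print(R[:,2].round(2))
  for xp in (.43,.60): print(np.round(fk2.ik(X*xp+Y*.048+[0,0,.045],R,[[0,30,100,0,60,-90],[0,30,100,0,60,90]])[0]))
  A=plan(X*.42+Y*.048+[0,0,.2],R); B=plan(X*.42+Y*.048+[0,0,.045],R,cur=A)
```

```text
cam in tool [ 0.0006331  -0.0747968  -0.12456663]
[ 0.34  0.05 -0.94]
[  -3.   14.  127.   12.   20. -112.]
[   1.   31.   99.    5.   31. -102.]
14 rows xyz [-0.319, -0.059, -0.065] turn [0.343, 0.587, -0.925]
5 rows xyz [0.0, -0.265, 0.728] turn [0.0, 0.0, 0.0]
[ 0.34  0.05 -0.94]
[ -3.  14. 127.  12.  20.  68.]
[ 1. 31. 99.  5. 31. 78.]
26 rows xyz [-0.054, 0.192, 0.014] turn [0.359, -0.209, 0.937]
5 rows xyz [0.0, 0.265, 0.728] turn [0.0, 0.0, 0.0]
```

Call:
{"fn": "step_arm", "kwargs": {"steps": [{"xyz":[-0.319,-0.059,-0.065],"turn":[0.343,0.587,-0.925],"gripper":-1},{"xyz":[-0.319,-0.059,-0.065],"turn":[0.343,0.587,-0.925],"gripper":-1},{"xyz":[-0.319,-0.059,-0.065],"turn":[0.343,0.587,-0.925],"gripper":-1},{"xyz":[-0.319,-0.059,-0.065],"turn":[0.343,0.587,-0.925],"gripper":-1},{"xyz":[-0.319,-0.059,-0.065],"turn":[0.343,0.587,-0.925],"gripper":-1},{"xyz":[-0.319,-0.059,-0.065],"turn":[0.343,0.587,-0.925],"gripper":-1},{"xyz":[-0.319,-0.059,-0.065],"turn":[0.343,0.587,-0.925],"gripper":-1},{"xyz":[-0.319,-0.059,-0.065],"turn":[0.343,0.587,-0.925],"gripper":-1},{"xyz":[-0.319,-0.059,-0.065],"turn":[0.343,0.587,-0.925],"gripper":-1},{"xyz":[-0.319,-0.059,-0.065],"turn":[0.343,0.587,-0.925],"gripper":-1},{"xyz":[-0.319,-0.059,-0.065],"turn":[0.343,0.587,-0.925],"gripper":-1},{"xyz":[-0.319,-0.059,-0.065],"turn":[0.343,0.587,-0.925],"gripper":-1},{"xyz":[-0.319,-0.059,-0.065],"turn":[0.343,0.587,-0.925],"gripper":-1},{"xyz":[-0.319,-0.059,-0.065],"turn":[0.343,0.587,-0.925],"gripper":-1},{"xyz":[0,0,0],"turn":[0,0,0],"gripper":-1},{"xyz":[0,0,0],"turn":[0,0,0],"gripper":-1}]}}

```text
time_s: 13.83
position: [0.4111, 0.1167, 0.1959]
tool_rot: [[-0.051, 0.932, 0.358], [0.998, 0.055, -0.001], [-0.021, 0.357, -0.934]]
ft_force: [-1.1, -0.3, -0.3]
grip_width: 0.0001
```

Run:
```python
from plan import *
log()
X=np.array([.9900,.1435,0]);Y=np.array([-.1435,.99,0]); R=tilt(98.3,70)
plan(X*.42+Y*.047+[0,0,.045],R,rows=7)
im,d,i=grab('scene'); P,_,_=points(d,i)
m=(d>0)&(np.hypot(P[...,0]-.5815,P[...,1]-.1325)<.036)&(abs(P[...,2]-.101)<.006);Q=P[m];k=np.linalg.lstsq(np.c_[Q[:,:2]-Q[:,:2].mean(0),np.ones(len(Q))],Q[:,2],rcond=None)[0];print('lid',m.sum(),Q.mean(0),k)
```

```text
13.8333 [-1.00e-01  5.90e+00  1.10e+02 -0.00e+00  4.32e+01 -9.32e+01] [0.4111 0.1167 0.1959] [-1.1 -0.3 -0.3] 6.982789101885238e-05
7 rows xyz [-0.028, -0.199, 0.502] turn [0.027, 0.093, -0.144]
lid 254 [0.58383503 0.13486963 0.10069555] [ 0.00614997 -0.00592098  0.10069555]
```

Call:
{"fn": "step_arm", "kwargs": {"steps": [{"xyz":[-0.028,-0.199,0.502],"turn":[0.027,0.093,-0.144],"gripper":-1},{"xyz":[-0.028,-0.199,0.502],"turn":[0.027,0.093,-0.144],"gripper":-1},{"xyz":[-0.028,-0.199,0.502],"turn":[0.027,0.093,-0.144],"gripper":-1},{"xyz":[-0.028,-0.199,0.502],"turn":[0.027,0.093,-0.144],"gripper":-1},{"xyz":[-0.028,-0.199,0.502],"turn":[0.027,0.093,-0.144],"gripper":-1},{"xyz":[-0.028,-0.199,0.502],"turn":[0.027,0.093,-0.144],"gripper":-1},{"xyz":[-0.028,-0.199,0.502],"turn":[0.027,0.093,-0.144],"gripper":-1},{"xyz":[0,0,0],"turn":[0,0,0],"gripper":-1},{"xyz":[0,0,0],"turn":[0,0,0],"gripper":-1}]}}

```text
time_s: 14.63
position: [0.4086, 0.1085, 0.0445]
tool_rot: [[-0.149, 0.93, 0.335], [0.989, 0.14, 0.051], [0.001, 0.339, -0.941]]
ft_force: [-0.0, -0.4, -0.1]
grip_width: -0.0001
```

Run:
```python
from plan import *
log()
X=np.array([.9900,.1435,0]);Y=np.array([-.1435,.99,0]); R=tilt(98.3,70); s=env.observe(); print(s['tool_rot'].round(3), s['position']@X,s['position']@Y)
plan(X*.62+Y*.047+[0,0,.043],R,rows=40)
im,d,i=grab('scene'); cv2.imwrite('pics/scene4.png',cv2.resize(im[170:330,200:380],(720,640))[:600,:,::-1])
```

```text
14.6333 [  -3.8   24.2  123.3   18.    13.7 -119.1] [0.4086 0.1085 0.0445] [-0.  -0.4 -0.1] -9.623320878826199e-05
[[-0.149  0.93   0.335]
 [ 0.989  0.14   0.051]
 [ 0.001  0.339 -0.941]] 0.42008047333141124 0.048735309226958595
40 rows xyz [-0.001, 0.117, 0.044] turn [-0.001, -0.001, 0.001]
```

View pics/scene4.png

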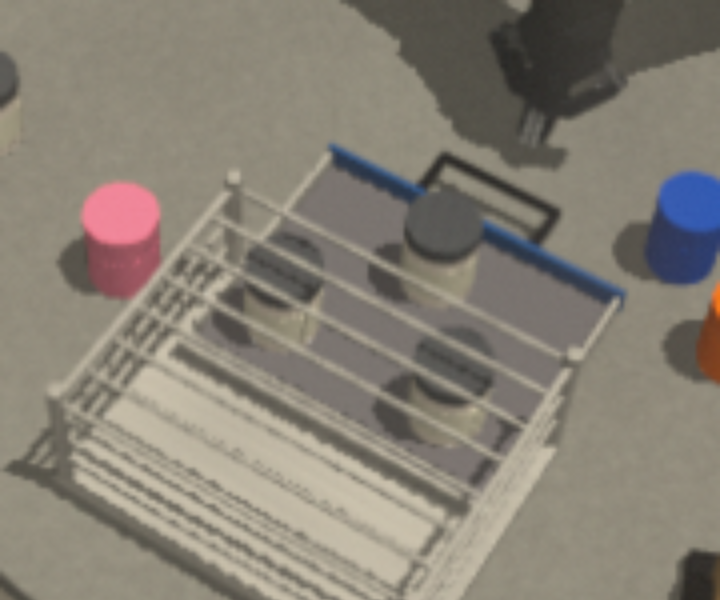

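The three tins stand on the shelf, with the placed one at crop pixel (440,240). The closed fingertips at (535,125) point at the middle of the handle bar at (500,185). Pushing.

Call:
{"fn": "step_arm", "kwargs": {"steps": [{"xyz":[0,0.117,0.042],"turn":[0,0,0],"gripper":-1},{"xyz":[0,0.117,0.042],"turn":[0,0,0],"gripper":-1},{"xyz":[0,0.117,0.042],"turn":[0,0,0],"gripper":-1},{"xyz":[0,0.117,0.042],"turn":[0,0,0],"gripper":-1},{"xyz":[0,0.117,0.042],"turn":[0,0,0],"gripper":-1},{"xyz":[0,0.117,0.042],"turn":[0,0,0],"gripper":-1},{"xyz":[0,0.06,0.021],"turn":[0,0,0],"gripper":-1},{"xyz":[0,0.06,0.021],"turn":[0,0,0],"gripper":-1},{"xyz":[0,0.06,0.021],"turn":[0,0,0],"gripper":-1},{"xyz":[0,0.06,0.021],"turn":[0,0,0],"gripper":-1},{"xyz":[0,0.06,0.021],"turn":[0,0,0],"gripper":-1},{"xyz":[0,0.06,0.021],"turn":[0,0,0],"gripper":-1},{"xyz":[0,0.06,0.021],"turn":[0,0,0],"gripper":-1},{"xyz":[0,0.06,0.021],"turn":[0,0,0],"gripper":-1},{"xyz":[0,0.06,0.021],"turn":[0,0,0],"gripper":-1},{"xyz":[0,0.06,0.021],"turn":[0,0,0],"gripper":-1},{"xyz":[0,0.06,0.021],"turn":[0,0,0],"gripper":-1},{"xyz":[0,0.06,0.021],"turn":[0,0,0],"gripper":-1}]}}

```text
time_s: 16.18
position: [0.4689, 0.1169, 0.0456]
tool_rot: [[-0.15, 0.929, 0.338], [0.989, 0.141, 0.051], [-0.0, 0.342, -0.94]]
ft_force: [-1.8, -1.9, -0.2]
grip_width: -0.0002
```

```bash
cat > st.py <<'E'
from plan import *
log(); s=env.observe(); X=np.array([.9900,.1435,0]);Y=np.array([-.1435,.99,0]); print('tcp',s['position']@X,s['position']@Y)
for n in ('top','scene'):
    im,d,i=grab(n); P,_,_=points(d,i); a=P[...,:2]@X[:2]; c=P[...,:2]@Y[:2]; hsv=cv2.cvtColor(im,cv2.COLOR_RGB2HSV)
    bl=(d>0)&(hsv[...,0]>100)&(hsv[...,0]<130)&(hsv[...,1]>90)&(a>.5)&(a<.72)&(c>-.11)&(c<.2)&(P[...,2]<.05)&(P[...,2]>.036); print(n,'front',np.percentile(a[bl],[10,50,90]),bl.sum())
    cv2.imwrite(f'pics/{n}_{s["time_s"]:.1f}.png',cv2.resize(im[170:330,200:380],(720,640))[:600,:,::-1])
    m=(d>0)&(c>-.08)&(c<.17)&(abs(P[...,2]-.101)<.007)&(a>.55)&(a<.88); print(' lids y',np.histogram(c[m],10)[0], np.percentile(a[m],[5,95]))
E
python3 st.py
```

```text
16.1833 [  -1.9   27.2  114.1   10.8   19.4 -110.1] [0.4689 0.1169 0.0456] [-1.8 -1.9 -0.2] -0.00022220663092096908
tcp 0.4809748909765582 0.04845159044363038
top front [0.54739936 0.54936022 0.55187378] 120
 lids y [ 69  93  56   6  94 102  51  49  80  73] [0.58968423 0.73867744]
scene front [0.54859158 0.55256484 0.55617122] 123
 lids y [ 60  93  63   5  91 113  57  67 107  84] [0.59110593 0.7455625 ]
```

Call:
{"fn": "step_arm", "kwargs": {"steps": [{"xyz":[0,0.06,0.022],"turn":[0,0,0],"gripper":-1},{"xyz":[0,0.08,0.03],"turn":[0,0,0],"gripper":-1},{"xyz":[0,0.1,0.037],"turn":[0,0,0],"gripper":-1},{"xyz":[0,0.117,0.043],"turn":[0,0,0],"gripper":-1},{"xyz":[0,0.117,0.043],"turn":[0,0,0],"gripper":-1},{"xyz":[0,0.117,0.043],"turn":[0,0,0],"gripper":-1},{"xyz":[0,0.117,0.043],"turn":[0,0,0],"gripper":-1},{"xyz":[0,0.117,0.043],"turn":[0,0,0],"gripper":-1},{"xyz":[0,0.117,0.043],"turn":[0,0,0],"gripper":-1},{"xyz":[0,0.117,0.043],"turn":[0,0,0],"gripper":-1},{"xyz":[0,0.117,0.043],"turn":[0,0,0],"gripper":-1},{"xyz":[0,0.117,0.043],"turn":[0,0,0],"gripper":-1},{"xyz":[0,0.117,0.043],"turn":[0,0,0],"gripper":-1},{"xyz":[0,0.117,0.043],"turn":[0,0,0],"gripper":-1},{"xyz":[0,0.117,0.043],"turn":[0,0,0],"gripper":-1},{"xyz":[0,0.117,0.043],"turn":[0,0,0],"gripper":-1},{"xyz":[0,0.1,0.037],"turn":[0,0,0],"gripper":-1},{"xyz":[0,0.08,0.03],"turn":[0,0,0],"gripper":-1},{"xyz":[0,0.06,0.022],"turn":[0,0,0],"gripper":-1},{"xyz":[0,0.03,0.011],"turn":[0,0,0],"gripper":-1}]}}

```text
time_s: 17.95
position: [0.5547, 0.13, 0.0454]
tool_rot: [[-0.15, 0.929, 0.338], [0.989, 0.141, 0.051], [-0.0, 0.342, -0.94]]
ft_force: [-2.8, -1.3, 0.5]
grip_width: 0.0
```

```bash
python3 st.py
```

```text
17.95 [   0.    32.4  100.6    6.4   27.4 -103.7] [0.5547 0.13   0.0454] [-2.8 -1.3  0.5] 1.5039097270745694e-05
tcp 0.5678514316252679 0.04905925605974921
top front [0.63392628 0.63647898 0.63847625] 113
 lids y [67 81 40 24 78 85 35 62 81 57] [0.6712405  0.82678053]
scene front [0.63562867 0.63907915 0.64284193] 130
 lids y [ 73 101  72  25  96 118  58  84 122  85] [0.56090055 0.82659488]
```

Call:
{"fn": "step_arm", "kwargs": {"steps": [{"xyz":[0,0.06,0.022],"turn":[0,0,0],"gripper":-1},{"xyz":[0,0.06,0.022],"turn":[0,0,0],"gripper":-1},{"xyz":[0,0.06,0.022],"turn":[0,0,0],"gripper":-1},{"xyz":[0,0.06,0.022],"turn":[0,0,0],"gripper":-1},{"xyz":[0,0.06,0.022],"turn":[0,0,0],"gripper":-1},{"xyz":[0,0.06,0.022],"turn":[0,0,0],"gripper":-1},{"xyz":[0,0.06,0.022],"turn":[0,0,0],"gripper":-1},{"xyz":[0,0.03,0.011],"turn":[0,0,0],"gripper":-1}]}}

```text
time_s: 18.72
position: [0.5738, 0.1328, 0.0454]
tool_rot: [[-0.15, 0.929, 0.339], [0.989, 0.141, 0.051], [-0.0, 0.342, -0.94]]
ft_force: [-1.4, -1.2, 0.6]
grip_width: -0.0002
```

Call:
{"fn": "step_arm", "kwargs": {"steps": [{"xyz":[0,0.03,0.011],"turn":[0,0,0],"gripper":-1},{"xyz":[0,0.03,0.011],"turn":[0,0,0],"gripper":-1},{"xyz":[0,0.03,0.011],"turn":[0,0,0],"gripper":-1}]}}

```text
time_s: 18.97
position: [0.5772, 0.1333, 0.0453]
tool_rot: [[-0.15, 0.929, 0.338], [0.989, 0.141, 0.051], [-0.0, 0.342, -0.94]]
ft_force: [-2.1, -1.4, 1.4]
grip_width: 0.0
```

Call:
{"fn": "step_arm", "kwargs": {"steps": [{"xyz":[0,0.025,0.009],"turn":[0,0,0],"gripper":-1},{"xyz":[0,0.025,0.009],"turn":[0,0,0],"gripper":-1}]}}

```text
time_s: 19.13
position: [0.5793, 0.1336, 0.0453]
tool_rot: [[-0.15, 0.929, 0.338], [0.989, 0.141, 0.051], [-0.0, 0.342, -0.94]]
ft_force: [-1.2, -1.7, 0.6]
grip_width: 0.0001
```

Call:
{"fn": "step_arm", "kwargs": {"steps": [{"xyz":[0,0.025,0.009],"turn":[0,0,0],"gripper":-1},{"xyz":[0,0.025,0.009],"turn":[0,0,0],"gripper":-1}]}}

```text
time_s: 19.3
position: [0.5814, 0.134, 0.0453]
tool_rot: [[-0.15, 0.929, 0.338], [0.989, 0.141, 0.051], [-0.0, 0.342, -0.94]]
ft_force: [-1.9, -1.2, 0.3]
grip_width: -0.0001
```

```bash
python3 st.py
```

```text
19.3 [   0.5   34.1   96.2    5.5   30.  -102.5] [0.5814 0.134  0.0453] [-1.9 -1.2  0.3] -5.0238316454635075e-05
tcp 0.59485226634649 0.049199169264978325
top front [0.66114204 0.66319096 0.66557613] 103
 lids y [66 81 48 23 85 88 34 61 86 59] [0.6964288  0.85448981]
scene front [0.66281763 0.66626668 0.66920449] 133
 lids y [ 77 112  76  32 102 125  61  95 127  88] [0.58621873 0.85732665]
```

Not at the stop yet. I'll keep going in 1 mm rows and watch the force.

Call:
{"fn": "step_arm", "kwargs": {"steps": [{"xyz":[0,0.025,0.009],"turn":[0,0,0],"gripper":-1},{"xyz":[0,0.025,0.009],"turn":[0,0,0],"gripper":-1}]}}

```text
time_s: 19.57
position: [0.5835, 0.1343, 0.0454]
tool_rot: [[-0.15, 0.929, 0.338], [0.989, 0.141, 0.051], [-0.0, 0.342, -0.94]]
ft_force: [-1.3, -2.2, 0.3]
grip_width: 0.0001
```

Call:
{"fn": "step_arm", "kwargs": {"steps": [{"xyz":[0,0.025,0.009],"turn":[0,0,0],"gripper":-1},{"xyz":[0,0.025,0.009],"turn":[0,0,0],"gripper":-1}]}}

```text
time_s: 19.73
position: [0.5857, 0.1346, 0.0453]
tool_rot: [[-0.15, 0.929, 0.338], [0.989, 0.141, 0.051], [-0.0, 0.342, -0.94]]
ft_force: [-3.0, -0.3, 0.7]
grip_width: -0.0001
```

Call:
{"fn": "step_arm", "kwargs": {"steps": [{"xyz":[0,0.025,0.009],"turn":[0,0,0],"gripper":-1}]}}

```text
time_s: 19.82
position: [0.586, 0.1347, 0.0451]
tool_rot: [[-0.15, 0.93, 0.337], [0.989, 0.141, 0.051], [-0.0, 0.34, -0.94]]
ft_force: [-8.6, -4.7, 5.8]
grip_width: 0.0001
```

Call:
{"fn": "step_arm", "kwargs": {"steps": [{"xyz":[0,0.025,0.009],"turn":[0,0,0],"gripper":-1}]}}

```text
time_s: 19.9
position: [0.5862, 0.1347, 0.045]
tool_rot: [[-0.15, 0.93, 0.335], [0.989, 0.141, 0.051], [-0.0, 0.339, -0.941]]
ft_force: [-14.2, -7.1, 10.9]
grip_width: -0.0001
```

The force jumped from 3 N to 14 N with no travel, so the shelf is on its hard stop. Backing off along the push axis.

Call:
{"fn": "step_arm", "kwargs": {"steps": [{"xyz":[0,-0.06,-0.022],"turn":[0,0,0],"gripper":-1},{"xyz":[0,-0.12,-0.043],"turn":[0,0,0],"gripper":-1},{"xyz":[0,-0.3,-0.11],"turn":[0,0,0],"gripper":-1},{"xyz":[0,-0.6,-0.22],"turn":[0,0,0],"gripper":-1},{"xyz":[0,-0.6,-0.22],"turn":[0,0,0],"gripper":-1},{"xyz":[0,-0.6,-0.22],"turn":[0,0,0],"gripper":-1},{"xyz":[0,-0.2,-0.5],"turn":[0,0,0],"gripper":-1},{"xyz":[0,0,-0.6],"turn":[0,0,0],"gripper":-1},{"xyz":[0,0,-0.6],"turn":[0,0,0],"gripper":-1},{"xyz":[0,0,0],"turn":[0,0,0],"gripper":-1},{"xyz":[0,0,0],"turn":[0,0,0],"gripper":-1}]}}

```text
time_s: 20.82
position: [0.4617, 0.1158, 0.1078]
tool_rot: [[-0.15, 0.928, 0.342], [0.989, 0.141, 0.051], [-0.001, 0.346, -0.938]]
ft_force: [-0.9, 0.4, 0.1]
grip_width: 0.0001
```

```bash
python3 st.py; ls pics | tail -20
```

```text
20.8167 [  -2.1   19.1  111.3    7.3   29.9 -106.5] [0.4617 0.1158 0.1078] [-0.9  0.4  0.1] 0.00011769113640452382
tcp 0.47369693231556337 0.048383218786972
top front [0.66534187 0.66769092 0.66964844] 106
 lids y [65 82 48  8 75 83 36 49 88 70] [0.70700029 0.85874494]
scene front [0.66654204 0.66964949 0.67224143] 128
 lids y [ 67 107  79   3  84 112  48  73 121  94] [0.70977524 0.85947009]
crop0.png
scene0.png
scene1.png
scene2.png
scene4.png
scene_16.2.png
scene_17.9.png
scene_19.3.png
scene_20.8.png
top0.png
top3.png
top_16.2.png
top_17.9.png
top_19.3.png
top_20.8.png
wrist1.png
wrist2.png
wrist3.png
```

View pics/scene_20.8.png

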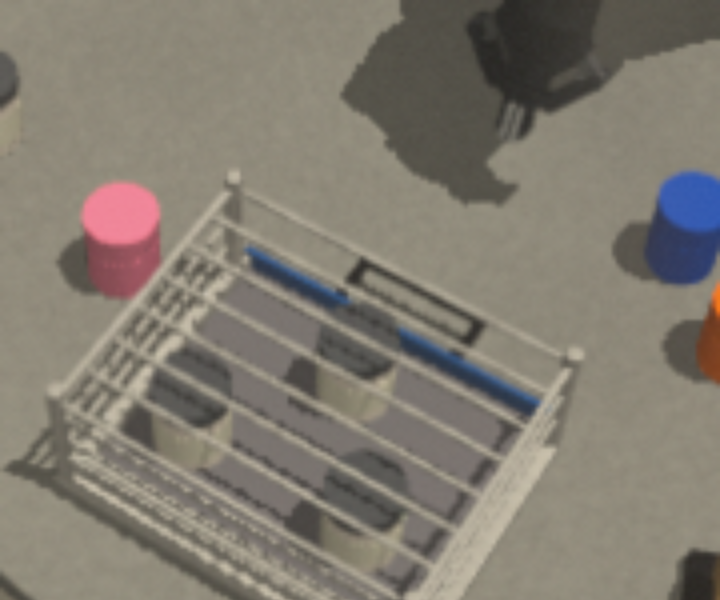

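The shelf is home: the blue front runs along (395,330), flush with the rack. All three tins stand inside, at (355,360), (190,410) and (365,505), and the gripper is clear. Handing in.

```bash
python3 -c "
from rig import order
print(order.close_job())"
```

```text
the job is handed in; nothing more can be done
None
```

I stood the fallen tin upright in the shelf's front row, let go of it, then pushed the shelf home by its handle. I handed the job in at about 21 s; it reports no verdict.

**Last checks**
- **Placed tin:** with the shelf still about 0.13 m out, it stood free and near vertical (lid slope about 0.01 rad, lid top at 101 mm). Its centre was about 3 mm in front of the middle of the front row.
- **Shelf home:** the force rose from 3 N to about 14 N with no further travel, which is the hard stop. The blue front moved 132 mm in all (top camera) and reads flush with the rack.
- **Final picture:** all three tins stand inside the rack and the gripper is clear of everything. I judged their uprightness there by eye and lid height, not by a fitted angle.
- **Bystanders:** the robot never touched them, but I did not re-measure their positions at the end.

No check failed. The two fixed cameras differed by 2–3 mm on the shelf front, about the size of their calibration error.

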